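# Put the dry bench scrapers back in their slotted blocks

## Robot

A 6-joint arm with a two-finger parallel gripper is mounted at the origin on a cart in front of the work surface, level with it; the furniture and walls round the work are solid. World frame = base frame: x ahead of the robot, y to its left, z up, the work surface at z = 0. Lengths are in m, angles in rad, forces in N, time in s.
With the tool pointing down it reaches from about 0.35 to 0.85 m from the base axis. Payload 8.1 kg.
Tool frame: the origin (TCP) lies between the finger pads; the fingertips stand r.finger_overhang ahead of it and the grasp point (between the pads) lies 11 mm behind it (r.finger_overhang is the distance from the TCP to the fingertips, in m); z points along the fingers, y is the line along which they close (so a half turn about z gives the same grasp; the last joint's range is limited). The gripper opens to 85 mm and grips with 20 to 120 N. Pads are 22 mm wide; open, the fingers measure 114 mm over their backs; the gripper's body (76 mm by 85 mm) begins 54 mm behind the grasp point. The pads swing forward as they close: fully open they stand 13 mm farther back than shut.
Start: joints at [-1.338, 0.13, 1.488, -0, 1.523, -0.085], TCP at [0.188, -0.57, 0.239] pointing down, gripper open.
Joint ranges: [-2.96, 2.96], [-0.89, 2.26], [0.02, 2.5], [-1.34, 4.48], [0, 2.73], [-2.66, 2.66]. Speed limits (rad/s): [2.39, 2.39, 2.79, 3.14, 3.14, 3.14].

## Interface

Orientations are given as [roll, pitch, yaw] about the fixed x, y, z axes, in that order (R = Rz(yaw) Ry(pitch) Rx(roll)).
In Python, from bench import r, viewer gives the robot as it stands.
- The arm moves only by the shell command python3 -m handwheel 'ROWS' [FORCE]. ROWS is text: rows parted by semicolons, each of 7 numbers parted by spaces: the opening, from 0 (shut) to 1 (fully open), then the shift along the tool's x, y, z in m, then the turn, a rotation vector about the tool's x, y, z in rad. A call has 1 to 5 rows; each row shifts and turns the commanded pose from where the row before left it, along the tool's axes as they then stand; what a row does not reach is not made up. A row lasts 1/8 s, in which the tool goes at most 62.5 mm and 10.7 degrees, less where a joint would pass 70% of its speed; a pose out of reach is approached as far as the arm can. A call is refused whole if a number of a shift passes 0.0625 or a number of a turn 0.188, either way. A call with a gripper value outside its range is refused whole. The fingers move at their own pace and stop on an object; FORCE is the grip in N (left out, the last holds). Time passes only in rows, so rows that do not move let the fingers close. It gives the time, the measured TCP pose, the force, the opening and the grip force at its end, in the units of the state.
- r.sense(): the state, without advancing time (a new reading comes with each control period).
- viewer.get_image(name): name is "side" or "top" or "wrist"; returns a dict with "img" (384x512x3 uint8, blue, green, red), "camera_matrix" (3x3 intrinsics, pixels), "T" (4x4, takes a point from camera to world coordinates); the wrist camera has in their place "tool_from_camera" (4x4, takes a point from camera to tool coordinates, whose origin is the TCP and whose axes are the flange's). Camera axes: x right, y down, z forward; pixel columns grow to the right and rows downward; lengths in m; the calibration is good to about 2 mm. A picture is of the moment at which its call begins: read the wrist's pose just before it. There is no depth.
- r.finish_job(): hands the job in; it is judged then, once.
The state is a dict: "clock": time; "joint_pos": joint angles; "joint_vel": joint speeds; "tau": joint torques, N m; "eef_pos": TCP position; "eef_rot": TCP orientation; "contact_force": force on the tool from outside, world axes, zero at the start; "moment": the same for the moment, N m; "gripper_width": opening from 0.0 (shut) to 1.0 (fully open); "gripper_force": force on a finger pad.
Only numpy, scipy, OpenCV 4.12 (cv2) and the standard library are available. Lean on these libraries where they do the work, as an engineer would, in place of code of your own. Each camera call takes 0.05 s, during which the arm holds its last target. There are 200 camera calls.

## Task

The two bench scrapers on the drying rack are dry: put each one away, blade down, in the wooden block whose slot matches its length, the wide scraper in the long slot and the narrow one in the short slot. Slide each blade fully home, so that the handle rests on the block, and let go. Leave the dish of herbs, the jar and the tongs where they are.

Things in the scene. Friction and masses are not known exactly. Their poses are not given: they have to be found in the camera images.
- scraper_wide: the wide bench scraper: flat steel blade 120 mm long, 4 mm thick and 75 mm high below a light wooden handle 114 mm long, 26 mm thick and 38 mm high (handle spans z = 75 to 113 mm). Origin: centre of the blade's lower edge; x along the blade, y across it, z up. Hangs in the rack by its handle's underside; same when turned half round.
- scraper_narrow: the narrow bench scraper: flat steel blade 80 mm long, 4 mm thick and 75 mm high below a light wooden handle 74 mm long, 26 mm thick and 38 mm high (handle spans z = 75 to 113 mm). Origin: centre of the blade's lower edge; x along the blade, y across it, z up. Hangs in the rack by its handle's underside; same when turned half round.
- scraper_wide_shoulder (a point): centre of the wide scraper's handle underside, 75 mm above the blade's lower edge
- scraper_narrow_shoulder (a point): centre of the narrow scraper's handle underside, 75 mm above the blade's lower edge
- scraper_wide_grip (a point): a good grip point in the wide scraper's handle, 98 mm above the blade's lower edge; pinch across the 26 mm thickness (y)
- scraper_narrow_grip (a point): a good grip point in the narrow scraper's handle, 98 mm above the blade's lower edge; pinch across the 26 mm thickness (y)
- holder_wide: the holder for the wide scraper: fixed wooden block 156 mm long (x), 66 mm across (y), 90 mm high, with one vertical slot open at the top, 127 mm long (along x), 8 mm wide (along y) and 80 mm deep, its mouth chamfered by 3 mm. Origin at the centre of the underside.
- holder_narrow: the holder for the narrow scraper: fixed wooden block 116 mm long (x), 66 mm across (y), 90 mm high, with one vertical slot open at the top, 87 mm long (along x), 8 mm wide (along y) and 80 mm deep, its mouth chamfered by 3 mm. Origin at the centre of the underside.
- holder_wide_mouth (a point): centre of the wide slot's mouth, on the top face of its block, 90 mm above the worktop; axes as the block's
- holder_narrow_mouth (a point): centre of the narrow slot's mouth, on the top face of its block, 90 mm above the worktop; axes as the block's
- rack: fixed drying rack: white drip tray 176 (x) by 156 mm (y), with two pairs of steel rails along x, the pairs centred at y = -45 and +45 mm, tops 95 mm high, 12 mm clear between the rails of a pair. One scraper hangs in each pair. Origin at the centre of the underside.
- dish_greens: white dish of herbs, 95 x 87 x 46 mm, on the worktop right of the rack. Bystander; origin at the centre of its underside.
- sesame_jar: closed glass jar, 54 mm across, 85 mm high, on the worktop at the far left. Bystander; origin at the centre of its underside.
- tongs: steel tongs lying flat on the worktop in front of the rack, 90 x 152 x 13 mm. Bystander; origin at the centre of its underside.
Not all that is in view belongs to the job. What is shaped like the scraper_narrow but pink is not meant. What is shaped like the scraper_wide but yellow is not meant.

How it is judged:
By the outcome, as a careful person would: the job done as asked, in the order asked, and still so for the second after the job is handed in, with the robot touching nothing.
It also fails if it takes over 69 s, if anything falls off the work surface, if the arm or the gripper's body presses on something with over 40 N, if the wrist force passes 120 N, or if a joint passes its speed limit or range.

## Working session

There is one attempt and no reset: what is moved stays moved. The work goes in short steps, Python scripts to look and compute and a shell command to move; the robot and the scene stay as the last step left them, time stands still between calls to the robot, and variables do not carry over. Pictures are saved under pics/ and viewed, at most 10 in all, crops included, and the job is handed in when it is done.

```bash
mkdir -p pics; ls; python3 - <<'E'
from bench import r, viewer
import cv2, numpy as np
print(r.sense(), r.finger_overhang)
ims=[]
for n in ("top","side"):
    d=viewer.get_image(n); cv2.imwrite(f"pics/{n}0.png",d["img"]); np.savez(f"pics/{n}0.npz",**d)
    print(n,d["camera_matrix"].round(1).tolist(),d["T"].round(3).tolist())
E
```

```text
pics
{'clock': 0.0, 'joint_pos': array([-1.33844074e+00,  1.31165367e-01,  1.48926173e+00,  1.52050743e-05,
        1.52301433e+00, -8.53881245e-02]), 'joint_vel': array([-2.05665674e-06,  1.34034860e-03,  5.38503042e-04, -2.16505348e-03,
        1.53416441e-04, -2.63205107e-03]), 'tau': array([-6.80012236e-04, -5.69399142e+01, -5.00546372e+01, -1.43282045e-04,
        1.46481363e-02,  2.65867192e-05]), 'eef_pos': array([ 0.18736469, -0.56943544,  0.23825156]), 'eef_rot': array([-3.13975191e+00, -1.72802177e-04,  3.17742817e-01]), 'contact_force': array([0.0539405 , 0.01934129, 0.1742397 ]), 'moment': array([ 0.0247021 , -0.01582286,  0.02529416]), 'gripper_force': 0.0, 'gripper_width': 0.999961001215818} 0.008
top [[409.8, 0.0, 257.7], [0.0, 409.8, 190.7], [0.0, 0.0, 1.0]] [[0.011, -0.993, 0.122, 0.291], [-1.0, -0.012, -0.005, -0.176], [0.007, -0.122, -0.993, 1.477], [0.0, 0.0, 0.0, 1.0]]
side [[384.2, 0.0, 261.9], [0.0, 384.2, 187.0], [0.0, 0.0, 1.0]] [[-0.994, 0.08, -0.07, 0.533], [0.106, 0.666, -0.739, 0.605], [-0.013, -0.742, -0.67, 0.819], [0.0, 0.0, 0.0, 1.0]]
```

View pics/top0.png

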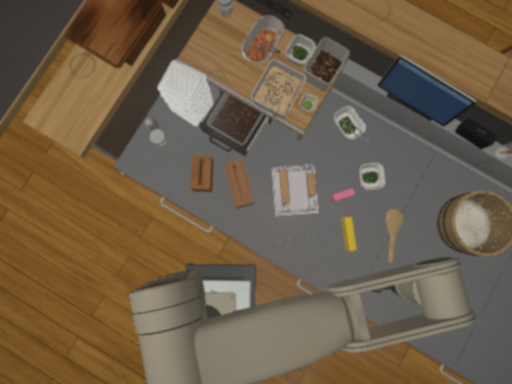

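View pics/side0.png

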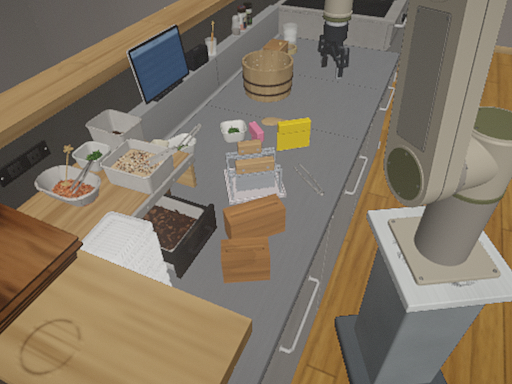

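The top view shows the rack at (295,190), with two light wooden handles at (284,187) and (312,184). The blocks are at (202,173), short, and (239,183), long. The look-alikes are yellow at (349,234) and pink at (343,195), both lying or standing off the rack. I'll confirm with an enlarged crop and measure the outlines.

```bash
cat > h.py <<'E'
import cv2, numpy as np
def ray(uv,K,T,z):
    d=T[:3,:3]@np.linalg.solve(K,[uv[0],uv[1],1.]); o=T[:3,3]
    return o+d*(z-o[2])/d[2]
def rect(mask,K,T,z,minA=30):
    out=[]
    for c in cv2.findContours(mask,cv2.RETR_EXTERNAL,cv2.CHAIN_APPROX_NONE)[0]:
        if cv2.contourArea(c)<minA: continue
        P=np.array([ray(p[0],K,T,z)[:2] for p in c])*1000
        (cx,cy),(w,h),a=cv2.minAreaRect(P.astype(np.float32))
        if w<h: a+=90; w,h=h,w
        out.append((c.reshape(-1,2).mean(0).round(), round(cx,1),round(cy,1),round(w),round(h),round((a+90)%180-90,1)))
    return out
E
python3 - <<'E'
from h import *
d=np.load("pics/top0.npz"); im=d["img"];K=d["camera_matrix"];T=d["T"]
c=im[140:230,180:360]; cv2.imwrite("pics/crop.png",cv2.resize(c,None,fx=4.4,fy=4.4,interpolation=cv2.INTER_CUBIC))
hsv=cv2.cvtColor(im,cv2.COLOR_BGR2HSV)
for p in [(284,187),(312,184),(202,165),(195,180),(239,170),(246,195),(243,185),(295,205)]: print(p,hsv[p[1],p[0]])
E
```

```text
(284, 187) [ 16 105 153]
(312, 184) [ 15 106 152]
(202, 165) [ 14 133  96]
(195, 180) [ 14 147 130]
(239, 170) [ 13 128 135]
(246, 195) [ 13 123 129]
(243, 185) [ 14 126 134]
(295, 205) [  7  13 171]
```

View pics/crop.png

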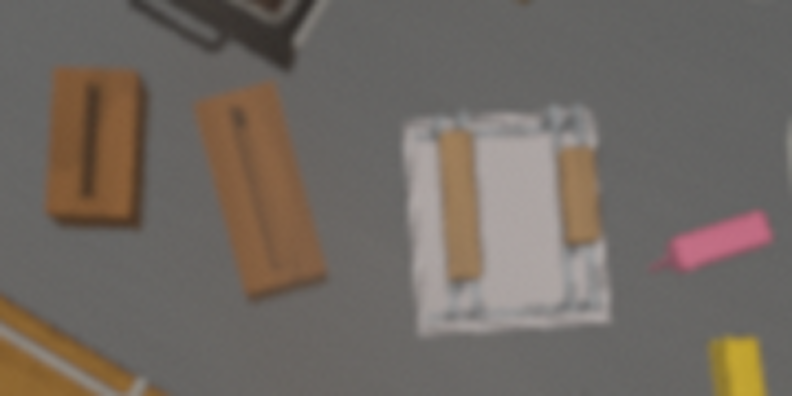

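The crop shows the wide scraper's handle at image (284,187) and the narrow one's at (312,184), both light wood and hanging in the rack. The pink and yellow ones are off the rack and not meant. Slots are visible in the short block at (201,172) and the long block at (239,183). Measuring now.

```bash
python3 - <<'E'
from h import *
d=np.load("pics/top0.npz"); im=d["img"];K=d["camera_matrix"];T=d["T"]
S=4; big=cv2.resize(im,None,fx=S,fy=S,interpolation=cv2.INTER_CUBIC)
Kb=np.diag([S,S,1.])@K; Kb[0,2]+=(S-1)/2; Kb[1,2]+=(S-1)/2
hsv=cv2.cvtColor(big,cv2.COLOR_BGR2HSV)
def roi(m,x0,y0,x1,y1):
    o=np.zeros_like(m); o[y0*S:y1*S,x0*S:x1*S]=m[y0*S:y1*S,x0*S:x1*S]; return o
wood=cv2.inRange(hsv,(8,60,60),(24,255,255))
print("handles",*rect(roi(wood,270,160,325,215),Kb,T,.133,200),sep="\n")
top=cv2.inRange(hsv,(8,85,105),(24,255,255))
print("blocks",*rect(roi(wood,185,148,228,197),Kb,T,.09,200),*rect(roi(wood,222,150,262,215),Kb,T,.09,200),sep="\n")
print("tops",*rect(roi(top,185,148,228,197),Kb,T,.09,200),*rect(roi(top,222,150,262,215),Kb,T,.09,200),sep="\n")
# slots: dark relative to local wood
g=big[:,:,2].astype(np.float32); bg=cv2.morphologyEx(big[:,:,2],cv2.MORPH_CLOSE,np.ones((25,25)))
dark=((bg.astype(float)-g)>22).astype(np.uint8)*255
print("slots",*rect(roi(dark,194,155,210,187),Kb,T,.09,40),*rect(roi(dark,229,160,250,205),Kb,T,.09,40),sep="\n")
white=cv2.inRange(hsv,(0,0,140),(180,50,255))
E
```

```text
handles
(array([1246.,  737.]), 480.7, -360.2, 74, 29, 4.6)
(array([1138.,  746.]), 472.8, -269.9, 114, 26, 4.0)
blocks
(array([907., 680.]), 531.1, -72.0, 61, 13, 1.1)
(array([807., 694.]), 520.6, 10.3, 127, 76, -1.5)
(array([956., 732.]), 488.3, -118.1, 164, 69, 16.4)
tops
(array([907., 678.]), 532.9, -72.8, 52, 11, 1.1)
(array([803., 689.]), 524.3, 13.6, 116, 67, -1.6)
(array([956., 731.]), 489.8, -117.4, 157, 65, 16.0)
slots
(array([802., 688.]), 525.0, 15.0, 89, 12, -2.7)
(array([936., 668.]), 543.9, -100.2, 17, 10, 22.5)
```

The measurements match the given sizes: the handles are 114x26 and 74x29 mm, the block tops are 157x65 and 116x67, and the handles are 90 mm apart. Moving over the wide handle.

```bash
python3 -m handwheel '1 0 0 0 0 0 0.124; 1 0 0 0 0 0 0.124; 1 0.044 -0.04 0 0 0 0; 1 0.044 -0.04 0 0 0 0; 1 0.044 -0.04 0 0 0 0' 60
python3 -m handwheel '1 0.044 -0.04 0 0 0 0; 1 0.044 -0.04 0 0 0 0; 1 0.044 -0.04 0 0 0 0; 1 0.042 -0.038 0 0 0 0; 1 0 0 0 0 0 0'
python3 - <<'E'
from bench import r, viewer
import cv2, numpy as np
s=r.sense(); d=viewer.get_image("wrist"); cv2.imwrite("pics/w1.png",d["img"]); np.savez("pics/w1.npz",pos=s["eef_pos"],rot=s["eef_rot"],**d)
print(s["eef_pos"],s["eef_rot"],d["tool_from_camera"].round(4).tolist())
E
```

```text
clock: 0.72
eef_pos: [0.3115, -0.4395, 0.2388]
eef_rot: [-3.141, 0.0, 0.069]
contact_force: [0.5, -0.1, 0.4]
gripper_width: 1.002
gripper_force: 0.0
clock: 1.35
eef_pos: [0.4753, -0.268, 0.2387]
eef_rot: [-3.14, 0.0, 0.075]
contact_force: [0.5, 0.1, -0.2]
gripper_width: 0.998
gripper_force: 0.0
[ 0.47534312 -0.26795034  0.23874281] [-3.14019959e+00  6.76819636e-05  7.50976547e-02] [[0.0003, -0.9452, -0.3264, 0.084], [1.0, 0.0005, -0.0005, -0.0008], [0.0007, -0.3264, 0.9452, -0.1342], [0.0, 0.0, 0.0, 1.0]]
```

View pics/w1.png

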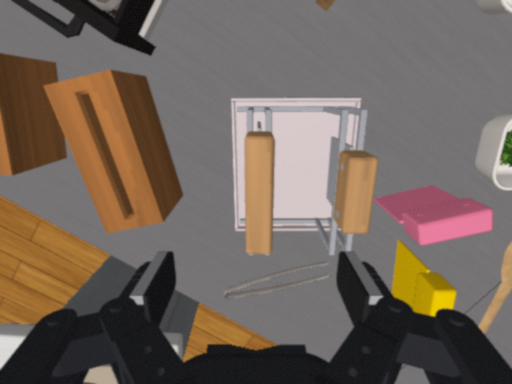

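The wrist view shows the wide handle at (259,190), the narrow one at (355,190) and the long slot running from (82,95) to (130,215). I'll measure the handle at z=133 mm and the slot at z=90 mm from here.

```bash
cat >> h.py <<'E'
from scipy.spatial.transform import Rotation as Ro
def load(f):
    d=np.load(f); K=d["camera_matrix"]
    W=np.eye(4); W[:3,:3]=Ro.from_euler("xyz",d["rot"]).as_matrix(); W[:3,3]=d["pos"]
    return d["img"],K,W@d["tool_from_camera"]
def roi(m,x0,y0,x1,y1):
    o=np.zeros_like(m); o[y0:y1,x0:x1]=m[y0:y1,x0:x1]; return o
def dark(im,k=25,t=22):
    g=im[:,:,2]; return ((cv2.morphologyEx(g,cv2.MORPH_CLOSE,np.ones((k,k))).astype(int)-g)>t).astype(np.uint8)*255
E
python3 - <<'E'
from h import *
im,K,T=load("pics/w1.npz"); hsv=cv2.cvtColor(im,cv2.COLOR_BGR2HSV)
for p in [(259,150),(259,190),(259,235),(259,245),(259,250),(340,190),(355,165),(360,195),(110,100),(150,170),(105,150)]: print(p,hsv[p[1],p[0]])
for v in (100,150,170,185):
    m=cv2.inRange(hsv,(8,60,v),(24,255,255))
    print(v,rect(roi(m,235,115,285,265),K,T,.133,200),rect(roi(m,325,140,385,245),K,T,.133,200))
for t in (20,35,50): print(t,rect(roi(dark(im,25,t),65,80,145,225),K,T,.09,100))
for v in (150,170): print(rect(roi(cv2.inRange(hsv,(8,60,v),(24,255,255)),40,65,190,240),K,T,.09,500))
E
```

```text
(259, 150) [ 15 124 196]
(259, 190) [ 15 125 192]
(259, 235) [ 15 122 184]
(259, 245) [ 15 124 185]
(259, 250) [ 15 125 184]
(340, 190) [ 15 125 145]
(355, 165) [ 15 124 192]
(360, 195) [ 16 123 186]
(110, 100) [ 14 161 169]
(150, 170) [ 14 162  85]
(105, 150) [ 14 166  86]
100 [(array([259., 193.]), 474.4, -270.1, 114, 26, 3.6)] [(array([355., 191.]), 483.6, -354.0, 77, 34, 4.6)]
150 [(array([258., 194.]), 473.1, -268.7, 112, 23, 4.3)] [(array([358., 195.]), 480.9, -357.8, 71, 26, 4.0)]
170 [(array([257., 195.]), 472.3, -268.4, 110, 23, 4.2)] [(array([359., 195.]), 480.5, -358.3, 70, 23, 4.3)]
185 [(array([256., 200.]), 472.4, -268.1, 108, 22, 4.1)] [(array([356., 197.]), 480.2, -355.3, 68, 19, 10.1)]
20 [(array([140., 135.]), 511.6, -148.4, 51, 11, -3.0), (array([105., 154.]), 488.1, -115.5, 133, 14, 16.4)]
35 [(array([105., 153.]), 488.3, -115.5, 131, 13, 16.5)]
50 [(array([105., 153.]), 488.8, -115.4, 130, 12, 16.5)]
[(array([105., 150.]), 488.3, -115.7, 156, 65, 16.1)]
[(array([101., 145.]), 489.2, -116.6, 153, 48, 16.8)]
```

```bash
python3 -m handwheel '1 -0.002 0.0015 0.04 0 0 0; 1 0 0 0.05 0 0 0; 1 0 0 0.025 0 0 0; 1 0 0 0.0125 0 0 0; 1 0 0 0 0 0 0'
python3 -m handwheel '0 0 0 0 0 0 0; 0 0 0 0 0 0 0; 0 0 0 0 0 0 0; 0 0 0 0 0 0 0; 0 0 0 0 0 0 0' 60
python3 -m handwheel '0 0 0 0 0 0 0; 0 0 0 0 0 0 0' 60
```

```text
clock: 2.02
eef_pos: [0.4706, -0.2734, 0.1113]
eef_rot: [-3.141, 0.001, 0.069]
contact_force: [-0.1, -0.3, -1.0]
gripper_width: 0.999
gripper_force: 0.0
clock: 2.65
eef_pos: [0.472, -0.2732, 0.1127]
eef_rot: [3.141, -0.001, 0.07]
contact_force: [-1.6, -0.7, 5.6]
gripper_width: 0.289
gripper_force: 60.5
clock: 2.9
eef_pos: [0.472, -0.2732, 0.1127]
eef_rot: [3.141, -0.001, 0.07]
contact_force: [0.8, 0.3, 6.2]
gripper_width: 0.295
gripper_force: 60.5
```

Gripped at 25 mm opening, matching the handle. Lifting and moving over the long slot.

```bash
python3 -m handwheel '0 0 0 -0.02 0 0 0; 0 0 0 -0.04 0 0 0; 0 0 0 -0.045 0 0 0; 0 0 -0.02 0 0 0 -0.07; 0 0 -0.035 0 0 0 -0.07'
python3 -m handwheel '0 0 -0.035 0 0 0 -0.07; 0 0 -0.035 0 0 0 0; 0 0 -0.02 0 0 0 0; 0 0 0 0 0 0 0; 0 0 0 0 0 0 0'
cat > snap.py <<'E'
import sys
from bench import r, viewer
import cv2, numpy as np
for n in sys.argv[2:]:
    s=r.sense(); d=viewer.get_image(n); f=f"pics/{sys.argv[1]}_{n}"
    cv2.imwrite(f+".png",d["img"]); np.savez(f,pos=s["eef_pos"],rot=s["eef_rot"],**d)
print((s["eef_pos"]*1000).round(1),np.degrees(s["eef_rot"]).round(2))
E
python3 snap.py a wrist top
```

```text
clock: 3.52
eef_pos: [0.4652, -0.2184, 0.217]
eef_rot: [3.141, -0.0, 0.211]
contact_force: [0.3, -0.2, -2.5]
gripper_width: 0.295
gripper_force: 59.5
clock: 4.15
eef_pos: [0.4429, -0.1319, 0.2168]
eef_rot: [3.141, -0.0, 0.28]
contact_force: [0.2, -0.1, -3.1]
gripper_width: 0.295
gripper_force: 59.6
[ 442.9 -132.   216.8] [1.7997e+02 1.0000e-02 1.6000e+01]
```

View pics/a_wrist.png

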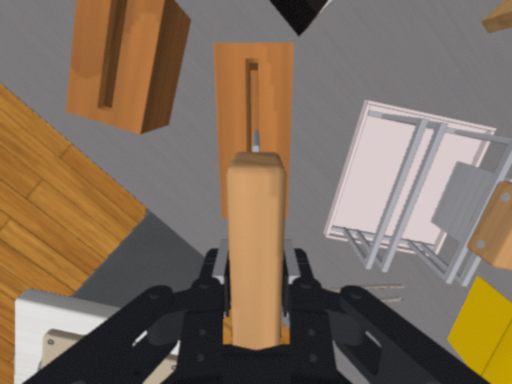

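The wrist view shows the wide handle held centrally at (257,255), with the blade's end at (256,140). The long slot runs up to (252,60) in line with it, and the short slot is at upper left (115,55). Measuring the offsets.

```bash
python3 - <<'E'
from h import *
im,K,T=load("pics/a_wrist.npz"); hsv=cv2.cvtColor(im,cv2.COLOR_BGR2HSV)
d=np.load("pics/a_wrist.npz"); R=Ro.from_euler("xyz",d["rot"]).as_matrix(); p0=d["pos"]
for y in (175,220,300): # handle top edges by row (value gradient)
    row=hsv[y,215:300,2].astype(int); print(y,row[::3].tolist())
m=cv2.inRange(hsv,(8,50,170),(24,160,255))
rr=rect(roi(m,220,150,295,352),K,T,.2371,500); print("handle top",rr)
for q in rr: print(" in tool",(R.T@(np.array([q[1]/1e3,q[2]/1e3,.2371])-p0)*1000).round(1))
for n,b in (("wide",(235,48,272,130)),("narrow",(95,0,135,110))):
    for q in rect(roi(dark(im,25,30),*b),K,T,.09,100): print(n,q)
for y in (70,80,90,100,110,120): # slot edges
    xs=np.where(dark(im,25,30)[y,235:275])[0]+235
    L,Rr=ray((xs[0]-.5,y),K,T,.09),ray((xs[-1]+.5,y),K,T,.09)
    print(y,xs[0],xs[-1],((R.T@(L-p0))[:2]*1000).round(1),((R.T@(Rr-p0))[:2]*1000).round(1))
e=np.where(dark(im,25,30)[40:130,252])[0]+40; print("slot far end row",e[0],(R.T@(ray((252,e[0]-.5),K,T,.09)-p0)*1000).round(1))
# block top from wide block left/right edges
ti=cv2.imread("pics/a_top.png"); 
d2=np.load("pics/a_top.npz"); h2=cv2.cvtColor(d2["img"],cv2.COLOR_BGR2HSV)
E
```

```text
175 [122, 129, 158, 167, 182, 196, 199, 203, 204, 206, 205, 202, 200, 198, 199, 196, 198, 198, 190, 181, 176, 171, 148, 122, 151, 125, 122, 122, 121]
220 [122, 122, 124, 122, 146, 194, 199, 201, 202, 204, 204, 203, 202, 200, 198, 198, 200, 200, 198, 198, 194, 167, 132, 112, 123, 123, 122, 122, 121]
300 [31, 33, 29, 34, 42, 84, 188, 191, 193, 196, 197, 198, 197, 195, 194, 196, 200, 202, 199, 197, 186, 150, 88, 41, 42, 38, 30, 28, 31]
handle top [(array([253., 255.]), 450.7, -127.4, 96, 22, 16.2)]
 in tool [  8.7  -2.1 -20.3]
wide (array([249.,  92.]), 523.5, -103.3, 58, 10, 15.3)
narrow (array([112.,  53.]), 520.2, 16.3, 88, 13, -1.8)
70 245 257 [105.  -10.5] [105.    0.4]
80 245 251 [ 97.2 -10.6] [97.2 -4.7]
90 246 251 [89.2 -9.9] [89.2 -4.7]
100 246 251 [ 81.1 -10. ] [81.1 -4.7]
110 246 251 [ 72.7 -10.1] [72.7 -4.8]
120 246 251 [ 64.2 -10.2] [64.2 -4.8]
slot far end row 58 [114.6  -4.2 126.8]
```

```bash
python3 - <<'E'
from h import *
im,K,T=load("pics/a_wrist.npz"); d=np.load("pics/a_wrist.npz"); R=Ro.from_euler("xyz",d["rot"]).as_matrix(); p0=d["pos"]
print(K.round(1).tolist())
g=im.astype(int)
for y in (75,95,115): print(y,"R",g[y,208:300,2].tolist())
for y in (132,138,145): print(y,"B 240+",g[y,240:272,0].tolist())
tool=lambda u,v,z:((R.T@(ray((u,v),K,T,z)-p0))*1000).round(1)
print("col256 @ slot",[tool(256,y,.09)[:2].tolist() for y in (75,95,115)],"handle top",tool(256,220,.2371),"blade",tool(256,138,.16))
print("handle end row165",tool(256,165,.2371),"back end",tool(256,348,.2371))
E
```

```text
[[285.0, 0.0, 255.8], [0.0, 285.0, 194.6], [0.0, 0.0, 1.0]]
75 R [123, 122, 123, 119, 121, 126, 145, 162, 167, 165, 164, 163, 164, 167, 167, 167, 168, 169, 169, 170, 170, 172, 173, 175, 176, 178, 178, 182, 182, 183, 181, 180, 179, 179, 177, 178, 172, 150, 127, 114, 107, 107, 129, 151, 162, 163, 164, 163, 158, 155, 169, 180, 182, 183, 181, 182, 185, 185, 186, 187, 185, 185, 180, 177, 174, 172, 173, 176, 175, 176, 176, 173, 170, 171, 169, 167, 164, 165, 164, 166, 168, 170, 172, 169, 151, 131, 123, 122, 121, 123, 120, 122]
95 R [121, 122, 120, 125, 122, 122, 129, 144, 160, 166, 163, 163, 164, 165, 166, 168, 167, 168, 166, 169, 169, 171, 171, 173, 175, 176, 180, 180, 182, 182, 181, 180, 178, 177, 176, 178, 173, 154, 130, 116, 111, 104, 121, 147, 159, 164, 164, 162, 160, 155, 163, 173, 180, 179, 181, 183, 183, 186, 184, 187, 188, 187, 188, 188, 186, 182, 178, 172, 173, 174, 172, 173, 170, 169, 167, 164, 165, 162, 162, 163, 166, 168, 168, 159, 138, 126, 121, 124, 121, 122, 121, 121]
115 R [121, 122, 123, 123, 122, 120, 123, 128, 143, 160, 164, 164, 161, 161, 164, 166, 167, 167, 169, 168, 1
[... 272 characters left out ...]
, 163, 161, 161, 161, 163, 165, 163, 160, 143, 127, 123, 122, 122, 122, 120, 122, 122]
132 B 240+ [64, 62, 63, 63, 63, 61, 52, 46, 42, 37, 39, 51, 69, 99, 114, 111, 105, 99, 87, 73, 67, 66, 65, 64, 65, 65, 67, 66, 66, 66, 67, 67]
138 B 240+ [64, 64, 66, 64, 67, 61, 55, 46, 42, 38, 42, 56, 82, 112, 118, 113, 109, 103, 90, 75, 63, 63, 63, 64, 63, 65, 66, 63, 64, 65, 67, 64]
145 B 240+ [65, 65, 65, 64, 61, 60, 55, 46, 40, 41, 39, 66, 105, 132, 139, 141, 139, 136, 117, 94, 71, 64, 63, 64, 63, 64, 66, 65, 65, 67, 67, 67]
col256 @ slot [[101.1, -0.8], [85.2, -0.8], [68.5, -0.8]] handle top [ 33.1  -0.8 -20.3] blade [58.  -0.8 56.8]
handle end row165 [ 57.6  -0.8 -20.3] back end [-39.4  -0.8 -20.3]
```

Slot relative to the blade: about 47 mm ahead and 2.5 mm towards -y, with the yaw agreeing to within about 0.5°. Moving above the mouth and checking.

```bash
python3 -m handwheel '0 0.025 -0.0025 0 0 0 0; 0 0.022 0 0.01 0 0 0; 0 0 0 0.014 0 0 0; 0 0 0 0 0 0 0; 0 0 0 0 0 0 0'
python3 snap.py b wrist side; python3 - <<'E'
import cv2,numpy as np
a=cv2.imread("pics/b_wrist.png")[30:260,180:330]; b=cv2.imread("pics/b_side.png")[160:275,190:300]
a=cv2.resize(a,(390,598),interpolation=cv2.INTER_CUBIC); b=cv2.resize(b,(400,418),interpolation=cv2.INTER_CUBIC)
o=np.zeros((598,790,3),np.uint8); o[:,:390]=a; o[:418,390:]=b; cv2.imwrite("pics/b.png",o)
E
```

```text
clock: 4.88
eef_pos: [0.4868, -0.1163, 0.1928]
eef_rot: [-3.141, 0.0, 0.279]
contact_force: [0.5, 0.2, -2.6]
gripper_width: 0.297
gripper_force: 59.6
[ 487.  -116.3  193.2] [ 1.7998e+02 -2.0000e-02  1.6000e+01]
```

View pics/b.png

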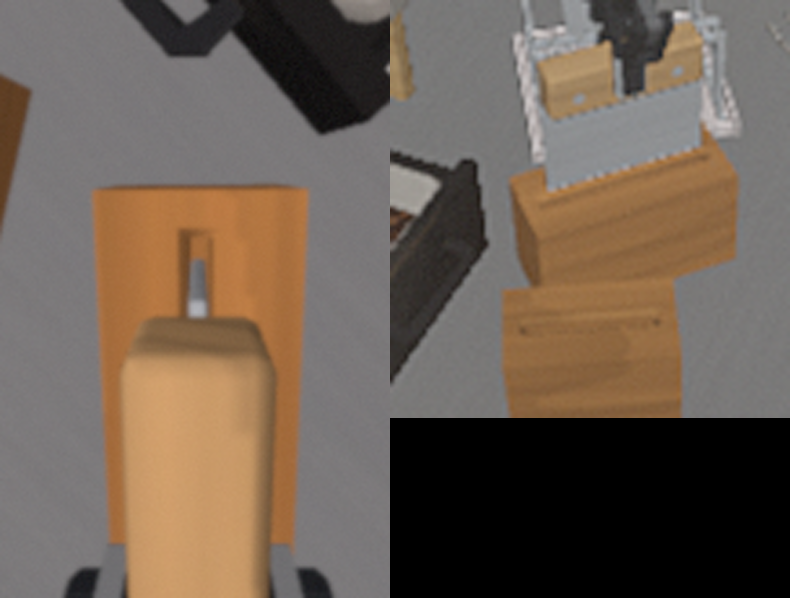

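The wrist crop shows the blade (197,290) centred on the slot (180–214), with the blade's end about 2 mm short of centre along the slot. In the side crop the blade is just above the mouth. Shifting 2 mm and inserting.

```bash
python3 -m handwheel '0 0.002 0 0 0 0 0; 0 0 0 0.008 0 0 0; 0 0 0 0.008 0 0 0; 0 0 0 0.008 0 0 0; 0 0 0 0 0 0 0'
```

```text
clock: 5.6
eef_pos: [0.4885, -0.1151, 0.1675]
eef_rot: [-3.141, 0.002, 0.28]
contact_force: [-0.5, 0.1, -2.4]
gripper_width: 0.292
gripper_force: 59.6
```

```bash
python3 -m handwheel '0 0 0 0.015 0 0 0; 0 0 0 0.015 0 0 0; 0 0 0 0.012 0 0 0; 0 0 0 0.008 0 0 0; 0 0 0 0 0 0 0'
python3 -m handwheel '0 0 0 0.006 0 0 0; 0 0 0 0.004 0 0 0; 0 0 0 0 0 0 0'
```

```text
clock: 6.22
eef_pos: [0.4886, -0.1152, 0.1179]
eef_rot: [-3.141, 0.001, 0.28]
contact_force: [-0.0, -0.8, -2.1]
gripper_width: 0.292
gripper_force: 59.6
clock: 6.6
eef_pos: [0.4889, -0.1152, 0.1085]
eef_rot: [-3.141, 0.0, 0.28]
contact_force: [-0.2, 0.4, -2.1]
gripper_width: 0.294
gripper_force: 59.6
```

```bash
python3 -m handwheel '0 0 0 0.001 0 0 0; 0 0 0 0 0 0 0' ; python3 -m handwheel '0 0 0 0.0005 0 0 0; 0 0 0 0 0 0 0'
```

```text
clock: 6.85
eef_pos: [0.4892, -0.1153, 0.1079]
eef_rot: [3.141, -0.0, 0.28]
contact_force: [-0.1, -0.9, -1.6]
gripper_width: 0.296
gripper_force: 59.6
clock: 7.1
eef_pos: [0.4893, -0.1153, 0.1077]
eef_rot: [3.141, -0.0, 0.28]
contact_force: [-2.6, 0.2, 2.3]
gripper_width: 0.294
gripper_force: 60.1
```

Seated: the force rose just as the TCP reached its home height. Releasing, raising, and going to the narrow scraper.

```bash
python3 -m handwheel '1 0 0 0 0 0 0; 1 0 0 0 0 0 0; 1 0 0 0 0 0 0; 1 0 0 0 0 0 0; 1 0 0 0 0 0 0'
python3 -m handwheel '1 0 0 -0.02 0 0 0; 1 0 0 -0.055 0 0 0; 1 0 0 -0.055 0 0 0; 1 0 0 0 0 0 0.103; 1 0 0 0 0 0 0.103'
python3 -m handwheel '1 -0.005 0.048 0 0 0 0; 1 -0.005 0.048 0 0 0 0; 1 -0.005 0.048 0 0 0 0; 1 -0.005 0.048 0 0 0 0; 1 -0.005 0.048 0 0 0 0'
python3 -m handwheel '1 0 0 0 0 0 0; 1 0 0 0 0 0 0; 1 0 0 0 0 0 0'
python3 snap.py c wrist side; python3 - <<'E'
import cv2,numpy as np
a=cv2.imread("pics/c_wrist.png"); b=cv2.imread("pics/c_side.png")[190:290,200:300]
b=cv2.resize(b,(288,288),interpolation=cv2.INTER_CUBIC)
o=np.zeros((384,800,3),np.uint8); o[:,:512]=a; o[:288,512:]=b; cv2.imwrite("pics/c.png",o)
from h import *
im,K,T=load("pics/c_wrist.npz"); hsv=cv2.cvtColor(im,cv2.COLOR_BGR2HSV)
for v in (100,150,165):
    print(v,rect(roi(cv2.inRange(hsv,(8,60,v),(24,150,255)),215,100,300,260),K,T,.133,300))
E
```

```text
clock: 7.72
eef_pos: [0.4892, -0.1153, 0.1073]
eef_rot: [3.142, -0.0, 0.28]
contact_force: [0.7, -0.6, 0.2]
gripper_width: 0.995
gripper_force: 0.0
clock: 8.35
eef_pos: [0.4897, -0.1155, 0.2385]
eef_rot: [3.141, -0.002, 0.07]
contact_force: [0.0, 1.6, 0.1]
gripper_width: 1.0
gripper_force: 0.0
clock: 8.98
eef_pos: [0.4817, -0.3581, 0.2373]
eef_rot: [3.142, -0.0, 0.074]
contact_force: [0.9, 0.3, 0.4]
gripper_width: 0.999
gripper_force: 0.0
clock: 9.35
eef_pos: [0.4822, -0.3554, 0.2373]
eef_rot: [-3.141, -0.0, 0.075]
contact_force: [-0.1, 0.2, -0.6]
gripper_width: 1.001
gripper_force: 0.0
[ 482.2 -355.4  237.5] [-1.80e+02 -1.00e-02  4.31e+00]
100 [(array([262., 191.]), 484.2, -359.8, 78, 25, 4.1)]
150 [(array([261., 195.]), 481.1, -359.2, 72, 23, 3.8)]
165 [(array([260., 195.]), 481.2, -358.8, 70, 22, 4.3)]
```

View pics/c.png

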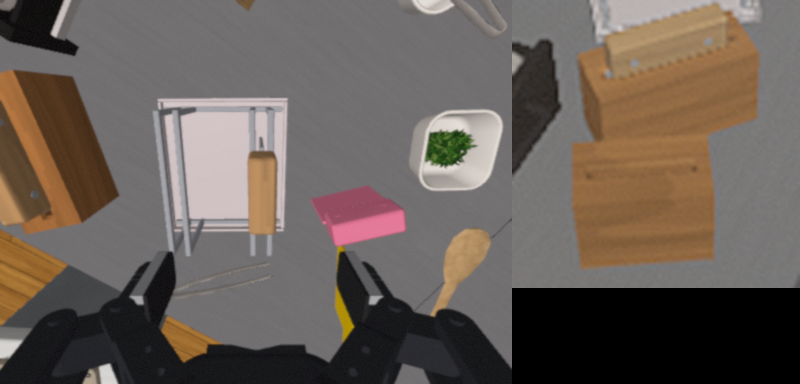

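The wide scraper's handle rests on its block (side inset 665,40). The narrow handle is at (261,193), with the pink and yellow ones off to the right, clear of the fingers. Correcting 4 mm and descending.

```bash
python3 -m handwheel '1 -0.001 0.004 0.04 0 0 0; 1 0 0 0.05 0 0 0; 1 0 0 0.025 0 0 0; 1 0 0 0.0115 0 0 0; 1 0 0 0 0 0 0'
python3 -m handwheel '0 0 0 0 0 0 0; 0 0 0 0 0 0 0; 0 0 0 0 0 0 0; 0 0 0 0 0 0 0; 0 0 0 0 0 0 0' 60
python3 -m handwheel '0 0 0 0 0 0 0; 0 0 0 0 0 0 0' 60
```

```text
clock: 10.07
eef_pos: [0.4813, -0.3601, 0.1108]
eef_rot: [-3.141, 0.0, 0.074]
contact_force: [-0.4, -0.5, 0.2]
gripper_width: 0.998
gripper_force: 0.0
clock: 10.7
eef_pos: [0.4816, -0.361, 0.1117]
eef_rot: [3.141, -0.001, 0.074]
contact_force: [-0.6, -0.8, 6.5]
gripper_width: 0.292
gripper_force: 59.7
clock: 10.95
eef_pos: [0.4816, -0.361, 0.1117]
eef_rot: [3.141, -0.001, 0.074]
contact_force: [0.3, -0.2, 6.6]
gripper_width: 0.294
gripper_force: 59.7
```

```bash
python3 -m handwheel '0 0 0 -0.02 0 0 0; 0 0 0 -0.05 0 0 0; 0 0 0 -0.05 0 0 0; 0 0 0 -0.02 0 0 0; 0 0 0 0 0 0 0.105'
python3 -m handwheel '0 -0.001 -0.047 0 0 0 0; 0 -0.001 -0.047 0 0 0 0; 0 -0.001 -0.047 0 0 0 0; 0 -0.001 -0.047 0 0 0 0; 0 -0.001 -0.047 0 0 0 0'
python3 -m handwheel '0 -0.001 -0.047 0 0 0 0; 0 0 -0.047 0 0 0 0; 0 0 -0.047 0 0 0 0; 0 0 0 0.03 0 0 0; 0 0 0 0 0 0 0'
python3 -m handwheel '0 0 0 0 0 0 0; 0 0 0 0 0 0 0'
python3 snap.py d wrist; python3 - <<'E'
import cv2
a=cv2.imread("pics/d_wrist.png")[20:300,160:360]
cv2.imwrite("pics/d.png",cv2.resize(a,(400,560),interpolation=cv2.INTER_CUBIC))
E
```

```text
clock: 11.58
eef_pos: [0.482, -0.3612, 0.2537]
eef_rot: [3.139, -0.003, -0.033]
contact_force: [-0.3, 0.2, -1.8]
gripper_width: 0.292
gripper_force: 59.2
clock: 12.2
eef_pos: [0.4828, -0.1238, 0.2501]
eef_rot: [-3.141, 0.001, -0.031]
contact_force: [1.3, -0.0, -1.0]
gripper_width: 0.287
gripper_force: 59.3
clock: 12.82
eef_pos: [0.4847, 0.0162, 0.2179]
eef_rot: [-3.141, 0.006, -0.03]
contact_force: [-0.3, 0.3, -0.6]
gripper_width: 0.295
gripper_force: 59.5
clock: 13.08
eef_pos: [0.4875, 0.0148, 0.222]
eef_rot: [3.141, -0.001, -0.032]
contact_force: [0.8, 0.6, -0.9]
gripper_width: 0.298
gripper_force: 59.5
[487.5  14.8 222. ] [ 1.7999e+02 -9.0000e-02 -1.8500e+00]
```

View pics/d.png

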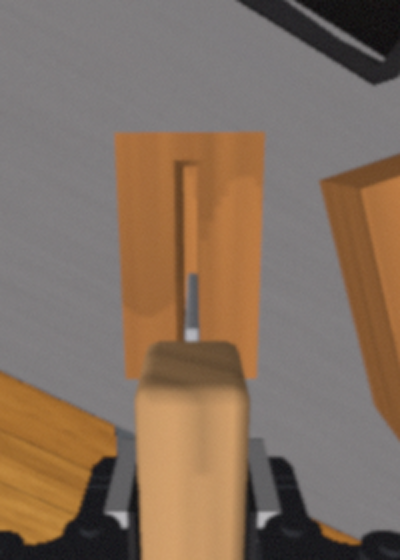

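The crop shows the blade's end at (192,310), the short slot from (175,160) to (200,340), and the block symmetrical about column 190. So the move is about 36 mm ahead and 1.7 mm towards -y, with the yaw good to 0.4°.

```bash
python3 -m handwheel '0 0.02 -0.0017 0 0 0 0; 0 0.016 0 0.015 0 0 0; 0 0 0 0.012 0 0 0; 0 0 0 0 0 0 0; 0 0 0 0 0 0 0'
python3 snap.py e wrist side; python3 - <<'E'
import cv2,numpy as np
a=cv2.imread("pics/e_wrist.png")[30:260,180:330]; b=cv2.imread("pics/e_side.png")[200:300,200:300]
a=cv2.resize(a,(390,598),interpolation=cv2.INTER_CUBIC); b=cv2.resize(b,(400,400),interpolation=cv2.INTER_CUBIC)
o=np.zeros((598,790,3),np.uint8); o[:,:390]=a; o[:400,390:]=b; cv2.imwrite("pics/e.png",o)
E
```

```text
clock: 13.75
eef_pos: [0.5227, 0.016, 0.1943]
eef_rot: [3.142, -0.0, -0.031]
contact_force: [0.0, 1.1, -1.0]
gripper_width: 0.292
gripper_force: 59.5
[523.   16.  194.5] [ 1.80e+02 -5.00e-02 -1.79e+00]
```

View pics/e.png

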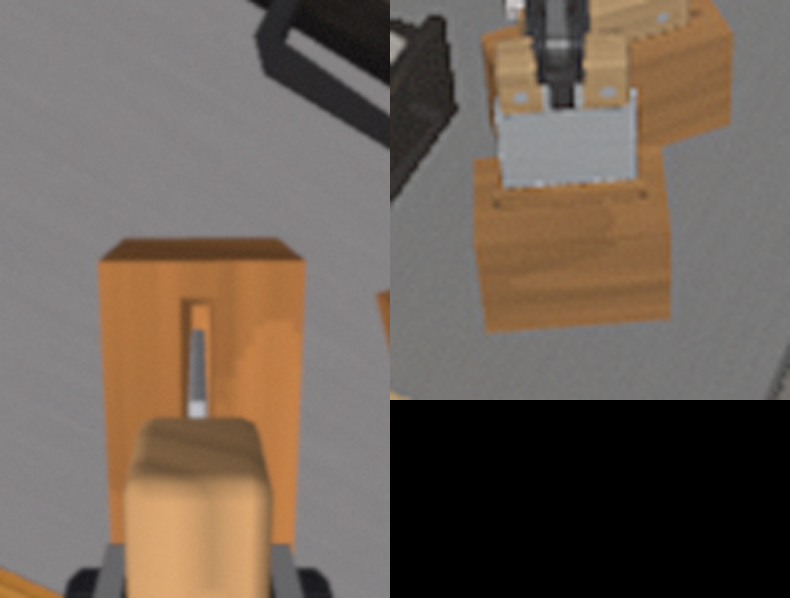

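The blade (197,370) is centred in the slot (182–214), and centred lengthwise too: the side inset puts the blade at 503–637 and the slot at 497–643. Inserting.

```bash
python3 -m handwheel '0 0.001 0 0 0 0 0; 0 0 0 0.008 0 0 0; 0 0 0 0.008 0 0 0; 0 0 0 0.008 0 0 0; 0 0 0 0 0 0 0'
```

```text
clock: 14.48
eef_pos: [0.5232, 0.0161, 0.1684]
eef_rot: [-3.142, 0.002, -0.031]
contact_force: [-1.1, -0.0, -1.3]
gripper_width: 0.297
gripper_force: 59.5
```

```bash
python3 -m handwheel '0 0 0 0.015 0 0 0; 0 0 0 0.015 0 0 0; 0 0 0 0.012 0 0 0; 0 0 0 0.008 0 0 0; 0 0 0 0 0 0 0'
python3 -m handwheel '0 0 0 0.006 0 0 0; 0 0 0 0.004 0 0 0; 0 0 0 0 0 0 0'
```

```text
clock: 15.1
eef_pos: [0.5234, 0.0161, 0.1188]
eef_rot: [-3.142, 0.002, -0.031]
contact_force: [0.1, 0.3, -1.1]
gripper_width: 0.293
gripper_force: 59.5
clock: 15.48
eef_pos: [0.5237, 0.016, 0.1095]
eef_rot: [-3.142, 0.001, -0.031]
contact_force: [0.6, -0.3, -1.2]
gripper_width: 0.293
gripper_force: 59.5
```

```bash
python3 -m handwheel '0 0 0 0.0015 0 0 0; 0 0 0 0.0008 0 0 0; 0 0 0 0 0 0 0' ; python3 -m handwheel '0 0 0 0.0007 0 0 0; 0 0 0 0 0 0 0; 0 0 0 0 0 0 0'
```

```text
clock: 15.85
eef_pos: [0.524, 0.016, 0.1075]
eef_rot: [-3.142, 0.0, -0.031]
contact_force: [0.0, 0.3, -1.3]
gripper_width: 0.293
gripper_force: 59.5
clock: 16.23
eef_pos: [0.5239, 0.016, 0.1068]
eef_rot: [-3.142, 0.0, -0.031]
contact_force: [0.6, -0.2, -1.4]
gripper_width: 0.294
gripper_force: 59.5
```

```bash
python3 -m handwheel '0 0 0 0.0005 0 0 0; 0 0 0 0 0 0 0'; python3 -m handwheel '0 0 0 0.0005 0 0 0; 0 0 0 0 0 0 0'
```

```text
clock: 16.48
eef_pos: [0.5241, 0.016, 0.1067]
eef_rot: [3.142, -0.0, -0.031]
contact_force: [-2.1, 0.7, 4.6]
gripper_width: 0.295
gripper_force: 60.1
clock: 16.73
eef_pos: [0.5242, 0.016, 0.1067]
eef_rot: [3.142, -0.001, -0.031]
contact_force: [-4.2, -0.1, 7.0]
gripper_width: 0.293
gripper_force: 60.8
```

The narrow scraper has bottomed at its home height with a positive force. Releasing, retreating and checking.

```bash
python3 -m handwheel '1 0 0 0 0 0 0; 1 0 0 0 0 0 0; 1 0 0 0 0 0 0; 1 0 0 0 0 0 0; 1 0 0 0 0 0 0'
python3 -m handwheel '1 0 0 -0.02 0 0 0; 1 0 0 -0.05 0 0 0; 1 0 0 -0.05 0 0 0; 1 -0.04 0 -0.02 0 0 0; 1 -0.04 0 0 0 0 0'
python3 -m handwheel '1 0 0 0 0 0 0; 1 0 0 0 0 0 0'
python3 snap.py f side wrist; python3 - <<'E'
import cv2,numpy as np
a=cv2.imread("pics/f_wrist.png"); b=cv2.imread("pics/f_side.png")[130:290,200:344]
o=np.zeros((384,800,3),np.uint8); o[:,:512]=a; o[:320,512:]=cv2.resize(b,(288,320)); cv2.imwrite("pics/f.png",o)
E
```

```text
clock: 17.35
eef_pos: [0.524, 0.016, 0.1057]
eef_rot: [3.142, 0.0, -0.031]
contact_force: [0.2, 0.3, -0.5]
gripper_width: 1.004
gripper_force: 0.0
clock: 17.98
eef_pos: [0.4445, 0.0184, 0.2484]
eef_rot: [3.141, -0.004, -0.031]
contact_force: [0.0, -0.1, 0.6]
gripper_width: 0.995
gripper_force: 0.0
clock: 18.23
eef_pos: [0.4444, 0.0185, 0.246]
eef_rot: [-3.142, -0.001, -0.031]
contact_force: [0.6, 0.3, -0.5]
gripper_width: 1.001
gripper_force: 0.0
[444.6  18.4 245.9] [ 1.80e+02 -4.00e-02 -1.79e+00]
```

View pics/f.png

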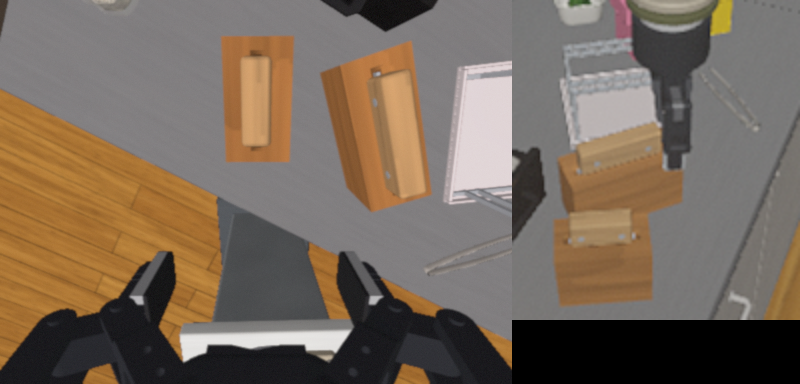

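Both handles rest on their blocks: narrow at (256,100) and wide at (398,133). The rack is empty, and the tongs (470,255) and jar are still in place. The gripper is clear, so I'm handing in.

```bash
python3 -c "from bench import r; print(r.finish_job())"
```

```text
the job is handed in; nothing more can be done
None
```

Both scrapers are away, blade down with their handles resting on the blocks (wide in the long slot, narrow in the short one), and the job was handed in at about 18 s; the judge's result was not shown.

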